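Fish the dip pot out from under the mini fridge

TASK

The little dip pot has slid under the mini fridge: without touching it with your fingers, reach under with the reacher, squeeze its trigger so that the jaws close on the pot, bring it out and set it down upright on the round bamboo tray - lower it on to the tray in the jaws, do not drop it. Then let go of it and lay the reacher down flat on the counter, clear of the tray and the pot, leaving everything else where it stands.

Things in the scene. Friction and masses are not known exactly. Their poses are not given: they have to be found in the camera images.
- pot_center (a point): Steel dip pot with a white snap lid: an upright cylinder 38 mm across, 30 mm high, 40 to 80 g, standing on the counter under the fridge, 30 to 75 mm behind its front edge. The point is its centre, 15 mm above its foot; z points up out of the lid.
- fridge_front_edge (a point): White mini fridge with sliding glass panes, 360 wide, 340 deep, 460 mm high, fixed, front facing about +y, on four legs (feet 32 mm across, 20 mm in from sides, 30 mm from front). Clear gap under it: 110 mm. The point is the middle of its lower front edge, 110 mm up; x points level into the fridge, y along the front, z up.
- reacher_grip (a point): Trigger reacher lying on its side on the counter, 365 mm long, 0.15 kg, 32 mm thick (tube: 14 mm). x runs along the tube to the jaws, y to the side where pistol grip and trigger stick out, z up. The point is midway between the grip's back and the trigger's front, 48 mm (y) from the tube's centre line, 16 mm above the counter: the place to squeeze, along x. Grip and trigger stick out to y = +49 mm.
- reacher_grip_back (a point): Middle of the flat back (facing -x) of the reacher's grey pistol grip, a face 32 mm high and 78 mm long along y, 29 mm behind point reacher_grip. The grip is one piece with tube and head: a flat finger on this face squares the reacher to it, and fingers closing evenly push the whole reacher forward by half of the trigger's travel. Axes as reacher_grip.
- reacher_trigger (a joint): Angle of the black trigger ahead of the grip: 0 = free, 59 mm from grip back to trigger front, jaws open; 0.30 rad = squeezed to 39 mm, pads 20 mm apart; about 0.18 (46 mm) when the jaws stop on the 38 mm pot. It springs back by itself: 14 N at the start, 20 N at the end. The face to press is 22 mm long (y) around reacher_grip, 26 mm high.
- reacher_jaws (a point): Middle between the reacher's two jaw pads, on the tube's centre line, 307 mm ahead (x) of point reacher_grip and 48 mm (-y) to its side, same axes and height. The rubber pads reach from 18 mm behind to 18 mm ahead of it, 28 mm high, from 2 mm above the underside. Free, they stand 56 mm apart at the rear, 70 mm at the tips (88 mm outside); squeezed they swing together level, parallel at 38 mm.
- reacher_head (a point): Centre of the reacher's black jaw head, a block 34 (x) x 40 x 32 mm between tube and jaws, 71 mm behind point reacher_jaws. Its underside lies on the counter, as the handle's does; the tube's underside is 9 mm up. Axes as reacher_grip.
- reacher_jaw_a: The reacher's jaw on its +y side (grip side); origin at its pivot in the head, 14 mm off the centre line and 65 mm behind point reacher_jaws; axes as reacher_grip when open.
- reacher_jaw_b: The like jaw on the reacher's -y side; origin at its pivot, 14 mm off the centre line to the other side.
- tray_floor (a point): Round bamboo tray, 210 mm across, lying on the counter, 0.55 kg. The point is the middle of its flat floor (194 mm across), 8 mm above the counter; the rim, 6 mm wide, stands 8 mm above that floor.
- jar_lid: Bystander: flat brass jar lid, 68 mm across, 12 mm high, lying under the fridge, farther in and to the robot's side of the pot. Origin at the centre of its underside.
- bento: Bystander: empty teal bento box 125 x 185 x 52 mm, at the left. Origin at the centre of its underside.
- sippy: Bystander: steel sippy cup, 68 mm across, 140 mm high, 130 mm over its two handles, at the left. Origin at the centre of its underside.
- bowl: Bystander: small porcelain bowl, 104 mm across, 45 mm high, at the near left. Origin at the centre of its underside.
- date_jar: Bystander: amber glass jar, 76 mm across, 120 mm high, at the far side. Origin at the centre of its underside.
- tumbler: Bystander: glass tumbler, 72 mm across, 85 mm high, at the far side. Origin at the centre of its underside.
Things that resemble listed ones, but are neither listed nor needed, are in the scene too. What is shaped like the part that bears tray_floor but yellow is not meant.

How it is judged:
By the outcome, as a careful person would: the job done as asked, in the order asked, and still so for the second after the job is handed in, with the robot touching nothing.
It also fails if it takes over 58 s, if anything falls off the work surface, if the arm or the gripper's body presses on something with over 40 N, if the wrist force passes 120 N, or if a joint passes its speed limit or range.

ROBOT

A 6-joint arm with a two-finger parallel gripper is mounted at the origin on the work surface. World frame = base frame: x ahead of the robot, y to its left, z up, the work surface at z = 0. Lengths are in m, angles in rad, forces in N, time in s.
With the tool pointing down it reaches from about 0.25 to 0.775 m from the base axis. Payload 4 kg.
Tool frame: the origin (TCP) lies midway between the tips of the shut fingers; the grasp point (between the pads) lies 19 mm behind it; z points along the fingers, x is the direction in which the jaws open and shut, and the axes are right-handed (so a half turn about z gives the same grasp; the last joint's range is limited). The gripper opens to 94 mm and grips with 3 to 60 N. Pads are 16 mm wide; open, the fingers measure 119 mm over their backs; the gripper's body (75 mm by 177 mm) begins 78 mm behind the grasp point.
Start: joints at [-1.23, 0.087, 1.371, -0, 1.684, -0.103], TCP at [0.236, -0.497, 0.206] pointing down, gripper open.
Joint ranges: [-3.1, 3.1], [-0.76, 2.03], [0.27, 2.55], [-1.08, 4.22], [0.17, 2.65], [-2.57, 2.57]. Speed limits (rad/s): [2.79, 2.79, 3.14, 3.14, 3.14, 3.14].

INTERFACE

Orientations are given as [roll, pitch, yaw] about the fixed x, y, z axes, in that order (R = Rz(yaw) Ry(pitch) Rx(roll)).
In Python, from bench import robot gives the robot as it stands.
- The arm moves only by the shell command python3 -m handwheel 'ROWS'. ROWS is a JSON object of lists of equal length, an entry for each row: "delta_pos": the shift along the tool's x, y, z in mm, a list of three; "rotation": the turn, a rotation vector about the tool's x, y, z in rad, a list of three; "claw": the closure, from -1 (fully open) to 1 (shut). In form: {"delta_pos": [[tx, ty, tz], ...], "rotation": [[wx, wy, wz], ...], "claw": [claw, ...]}. A call has exactly 8 rows; each row shifts and turns the commanded pose from where the row before left it, along the tool's axes as they then stand; what a row does not reach is not made up. A row lasts 1/8 s, in which the tool goes at most 62.5 mm and 10.7 degrees, less where a joint would pass 70% of its speed; a pose out of reach is approached as far as the arm can. A call with a gripper value outside its range is refused whole. The fingers move at their own pace and stop on an object; the grip force is fixed at half the most. Time passes only in rows, so rows that do not move let the fingers close, or fill a call up. It gives the time, the measured TCP pose, the force and the opening at its end, in the units of the state.
- robot.get_obs(): the state, without advancing time (a new reading comes with each control period).
- robot.snapshot(name): name is "scene" or "top" or "wrist"; returns a dict with "color" (384x512x3 uint8, red, green, blue), "intrinsics" (3x3 intrinsics, pixels), "k1" (the pictures are not rectified: a ray, as slopes to the right and down, at radius r is drawn at 1 + k1 r^2 times it, then the intrinsics apply), "eye" and "rotation" of the camera in the world. Camera axes: x right, y down, z forward; pixel columns grow to the right and rows downward; lengths in m; the calibration is good to about 2 mm. A picture is of the moment at which its call begins. There is no depth.
- robot.close_job(): hands the job in, once; it reports no verdict.
The state is a dict: "time": time; "joint_positions": joint angles; "qvel": joint speeds; "joint_torque": joint torques, N m; "tool_pos": TCP position; "ee_rot": TCP orientation; "wrist_force": force on the tool from outside, world axes, zero at the start; "wrist_torque": the same for the moment, N m; "width": finger opening in m.
Only numpy, scipy, OpenCV 4.12 (cv2) and the standard library are available. Lean on these libraries where they do the work, as an engineer would, in place of code of your own. Each camera call takes 0.05 s, during which the arm holds its last target.

## Working session

There is one attempt and no reset: what is moved stays moved. The work goes in short steps, Python scripts to look and compute and a shell command to move; the robot and the scene stay as the last step left them, time stands still between calls to the robot, and variables do not carry over. Pictures are saved under pics/ and viewed, and the job is handed in when it is done.

```bash
ls -la; mkdir -p pics; python3 - <<'E'
from bench import robot
import cv2
o=robot.get_obs()
for k,v in o.items(): print(k,v)
for n in ["scene","top","wrist"]:
    s=robot.snapshot(n)
    cv2.imwrite(f"pics/{n}0.png",s["color"][:,:,::-1])
    print(n,s["intrinsics"],s["k1"],s["eye"],s["rotation"])
E
```

```text
total 12
drwxr-xr-x  3 agent agent 4096 Dec  7 08:34 .
drwxr-xr-x 23 root  root  4096 Dec  7 08:34 ..
drwxr-xr-x  2 agent agent 4096 Dec  7 08:34 pics
time 0.0
joint_positions [-1.23008126e+00  8.79225579e-02  1.37224012e+00 -3.97273414e-06
  1.68358070e+00 -1.03067936e-01]
qvel [ 0.00164802 -0.00100176 -0.00060535 -0.00027005 -0.00164009  0.00295541]
joint_torque [ 4.05172768e-04 -3.40185964e+01 -3.02426648e+01  7.16643711e-02
  3.30752274e-02 -1.84838182e-04]
tool_pos [ 0.23597577 -0.49620467  0.20432907]
ee_rot [-3.14137530e+00  2.13971255e-03 -1.12701354e+00]
wrist_force [-0.61971345  0.18785951  0.45970875]
wrist_torque [0.04630098 0.0211236  0.01229372]
width 0.09403846870833021
scene [[443.35016183   0.         260.33943206]
 [  0.         443.35016183 186.99724   ]
 [  0.           0.           1.        ]] -0.13230489787665933 [1.50846883 0.85258944 0.96541081] [-2.17507271  0.00282223  2.25073745]
top [[484.59659396   0.         259.59655115]
 [  0.         484.59659396 195.54002292]
 [  0.           0.           1.        ]] -0.008821543905301064 [0.20320242 0.02829134 1.76090061] [-2.95487743  0.01648121 -1.59727171]
wrist [[321.78567711   0.         257.32673241]
 [  0.         321.78567711 186.95370446]
 [  0.           0.           1.        ]] -0.08373048175880277 [ 0.30412023 -0.46285908  0.38375719] [ 2.87222783e+00  1.25528899e-03 -1.12685242e+00]
```

View pics/scene0.png

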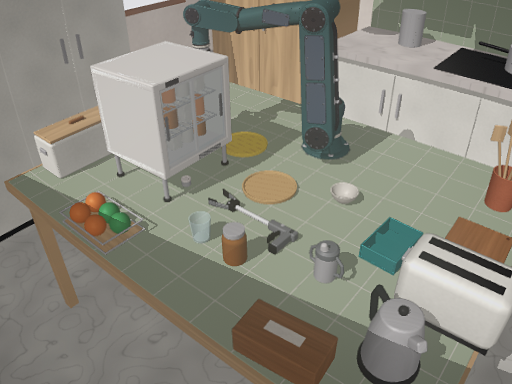

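View pics/top0.png

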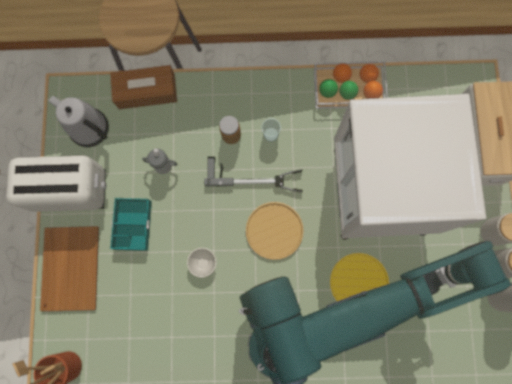

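View pics/wrist0.png

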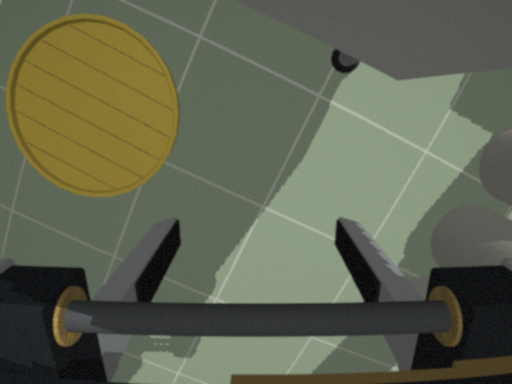

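```bash
cat > h.py <<'E'
import numpy as np, cv2
from scipy.spatial.transform import Rotation as R
from bench import robot
def snap(n,tag):
    s=robot.snapshot(n); cv2.imwrite(f"pics/{n}{tag}.png",s["color"][:,:,::-1]); np.savez(f"pics/{n}{tag}.npz",**{k:np.array(v) for k,v in s.items()}); return s
def load(f): d=np.load(f"pics/{f}.npz"); return {k:d[k] for k in d.files}
def rot(s):
    r=np.array(s["rotation"]); return R.from_euler('xyz',r).as_matrix() if r.shape==(3,) else r
def ray(s,u,v):
    K=np.array(s["intrinsics"]); k=float(s["k1"])
    xy=np.array([(u-K[0,2])/K[0,0],(v-K[1,2])/K[1,1]]); p=xy.copy()
    for _ in range(30): p=xy/(1+k*(p@p))
    d=rot(s)@np.array([p[0],p[1],1]); return np.array(s["eye"]),d/np.linalg.norm(d)
def onz(s,u,v,z):
    e,d=ray(s,u,v); return e+d*(z-e[2])/d[2]
def proj(s,P):
    K=np.array(s["intrinsics"]); k=float(s["k1"])
    c=rot(s).T@(np.array(P)-np.array(s["eye"])); x=c[:2]/c[2]; x=x*(1+k*(x@x)); return K[0,0]*x[0]+K[0,2],K[1,1]*x[1]+K[1,2]
def tri(s1,p1,s2,p2):
    e1,d1=ray(s1,*p1); e2,d2=ray(s2,*p2)
    A=np.stack([d1,-d2],1); t=np.linalg.lstsq(A,e2-e1,rcond=None)[0]
    a=e1+d1*t[0]; b=e2+d2*t[1]; return (a+b)/2,np.linalg.norm(a-b)
def crop(f,x0,y0,x1,y1,k,out):
    im=cv2.imread(f"pics/{f}.png")[y0:y1,x0:x1]; im=cv2.resize(im,None,fx=k,fy=k,interpolation=cv2.INTER_CUBIC)
    for i in range((x0+9)//10*10,x1,10): cv2.line(im,((i-x0)*k,0),((i-x0)*k,8 if i%50 else 16),(0,0,255),1)
    for j in range((y0+9)//10*10,y1,10): cv2.line(im,(0,(j-y0)*k),(8 if j%50 else 16,(j-y0)*k),(0,0,255),1)
    cv2.imwrite(f"pics/{out}.png",im)
E
python3 - <<'E'
from h import *
for n in ["scene","top","wrist"]: snap(n,"1")
crop("top1",190,140,350,260,5,"c_top1")
crop("scene1",90,120,310,260,3,"c_scene1")
crop("scene1",110,140,240,210,6,"c_scene2")
E
```

```text
(no output)
```

View pics/c_top1.png

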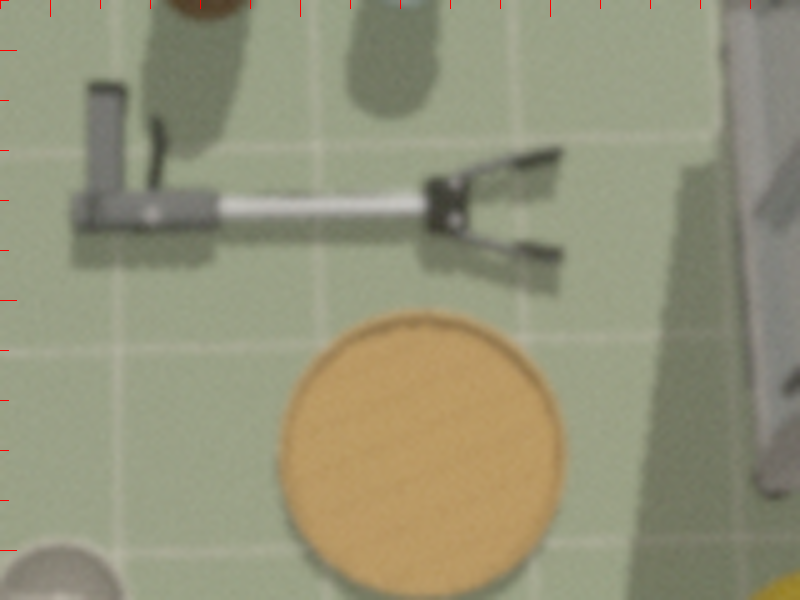

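View pics/c_scene2.png

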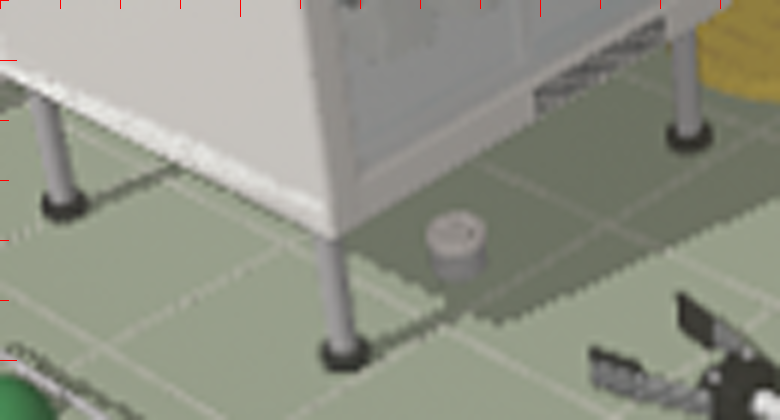

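View pics/c_scene1.png

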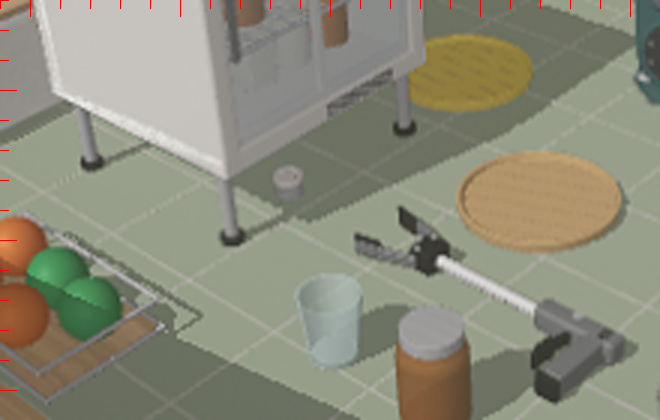

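```bash
python3 - <<'E'
from h import *
np.set_printoptions(precision=4,suppress=True)
t=load("top1"); s=load("scene1")
c=lambda x,y:(190+x/5-0.4,140+y/5-0.4)
for n,(x,y),z in [("gripback_end",(88,92),.032),("gripback_base",(86,190),.032),("griptip",(107,86),.032),("trigger front tip",(160,122),.03),("handle back mid",(73,212),.032),("tube front",(425,203),.023),("tube rear",(220,208),.023),("head c",(447,206),.032),("jawA tip",(562,152),.03),("jawB tip",(562,257),.03),("tray",(423,454),.016),("tray L",(281,454),.016),("tray R",(566,454),.016),("tray T",(423,311),.016),("tray B",(423,598),.016)]:
    print(n,onz(t,*c(x,y),z))
print("pot lid",onz(s,185.9,178.5,.03))
sc=lambda x,y:(110+x/6-.4,140+y/6-.4)
print("feet front far",onz(s,*sc(345,358),0),"front near",onz(s,*sc(690,140),0),"back far",onz(s,*sc(64,207),0))
# fridge front corner lower
print("corner",onz(s,*sc(335,238),.11),onz(s,*sc(700,35),.11))
print("jar top",onz(t,230,125,.12),"tumbler top",onz(t,271,127,.085), "jar base",onz(t,231,140,.0),"tum base",onz(t,271,138,0))
E
```

```text
gripback_end [0.6773 0.2378 0.032 ]
gripback_base [0.6031 0.2398 0.032 ]
griptip [0.6814 0.2237 0.032 ]
trigger front tip [0.6533 0.185  0.03  ]
handle back mid [0.5869 0.2494 0.032 ]
tube front [ 0.5879 -0.0083  0.023 ]
tube rear [0.5886 0.1423 0.023 ]
head c [ 0.5831 -0.0241  0.032 ]
jawA tip [ 0.6216 -0.1098  0.03  ]
jawB tip [ 0.5431 -0.1065  0.03  ]
tray [ 0.4038 -0.0011  0.016 ]
tray L [0.4067 0.1016 0.016 ]
tray R [ 0.4009 -0.1042  0.016 ]
tray T [ 0.5087 -0.0044  0.016 ]
tray B [0.3005 0.0023 0.016 ]
pot lid [ 0.5907 -0.2603  0.03  ]
feet front far [ 0.7016 -0.2482  0.    ] front near [ 0.3788 -0.2558  0.    ] back far [ 0.7074 -0.5311  0.    ]
corner [ 0.7178 -0.2182  0.11  ] [ 0.4064 -0.2142  0.11  ]
jar top [0.7716 0.1454 0.12  ] tumbler top [ 0.7714 -0.0004  0.085 ] jar base [0.7536 0.151  0.    ] tum base [ 0.7567 -0.0005  0.    ]
```

```bash
python3 -m handwheel '{"delta_pos":[[0,0,-15],[0,0,-15],[0,0,-15],[-60,0,0],[-60,0,0],[-60,0,0],[-60,0,0],[-60,0,0]],"rotation":[[0,0,0.148],[0,0,0.148],[0,0,0.148],[0,0,0],[0,0,0],[0,0,0],[0,0,0],[0,0,0]],"claw":[-1,-1,-1,-1,-1,-1,-1,-1]}'
```

```text
time: 1.3
tool_pos: [0.2359, -0.1949, 0.2505]
ee_rot: [-3.141, -0.0, -1.572]
wrist_force: [1.0, 1.5, -0.0]
width: 0.094
```

```bash
python3 -m handwheel '{"delta_pos":[[-50,-45,0],[-50,-45,0],[-50,-45,0],[-50,-45,0],[-50,-45,0],[-50,-45,0],[-50,-45,0],[-45,-40,0]],"rotation":[[0,0,0],[0,0,0],[0,0,0],[0,0,0],[0,0,0],[0,0,0],[0,0,0],[0,0,0]],"claw":[-1,-1,-1,-1,-1,-1,-1,-1]}'; python3 - <<'E'
from h import *
o=robot.get_obs(); print(o["tool_pos"],o["joint_positions"],o["qvel"])
s=snap("wrist","2"); print(s["eye"],s["rotation"])
E
```

```text
time: 2.3
tool_pos: [0.5701, 0.1752, 0.2503]
ee_rot: [-3.141, -0.0, -1.57]
wrist_force: [-0.3, -0.0, 0.1]
width: 0.0938
[0.57010938 0.17524394 0.25028089] [ 2.03425816e-01  1.87975169e-01  1.16983056e+00 -4.26829700e-04
  1.78361432e+00  1.77379497e+00] [ 0.51682007  0.9124547  -1.02985002 -0.00720372  0.10310453  0.5233044 ]
[0.64560309 0.17574567 0.42962783] [ 2.87255122e+00 -7.83555127e-04 -1.57034031e+00]
```

View pics/wrist2.png

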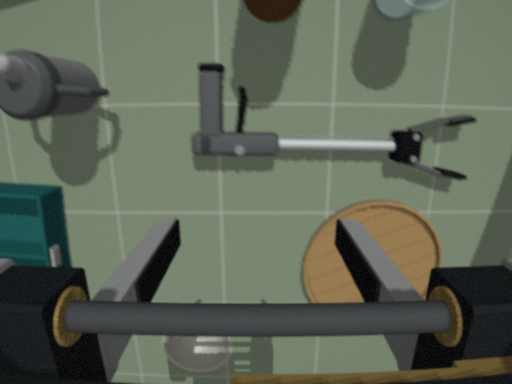

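```bash
python3 - <<'E'
from h import *
np.set_printoptions(precision=4,suppress=True)
o=robot.get_obs(); print(o["tool_pos"],o["ee_rot"])
s=snap("wrist","3"); print(s["eye"],s["rotation"])
crop("wrist3",180,40,490,200,2,"x"); 
crop("wrist3",170,60,300,170,6,"c_w3a")
crop("wrist3",370,90,500,200,6,"c_w3b")
E
```

```text
[0.5735 0.1806 0.2462] [ 3.1398  0.0038 -1.5659]
[0.6494 0.1807 0.4253] [ 2.8705  0.0034 -1.5658]
```

View pics/c_w3a.png

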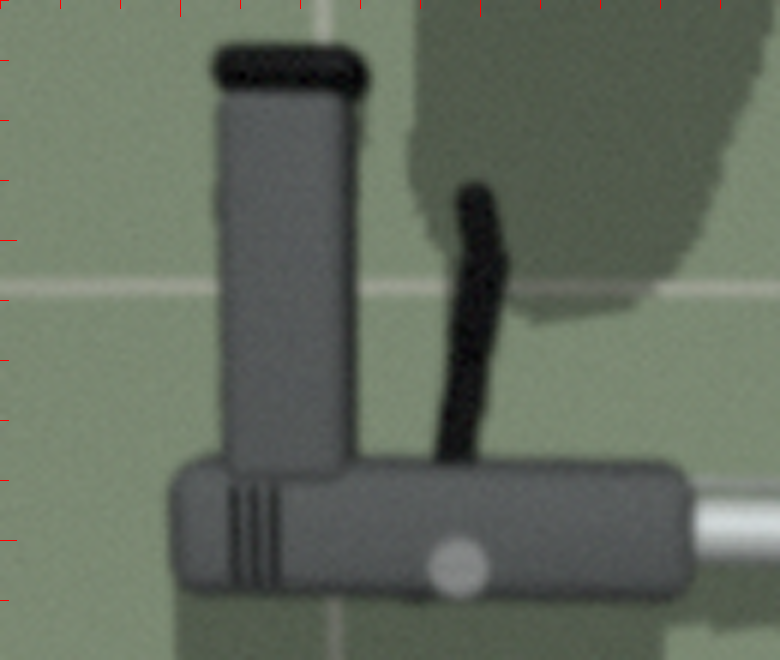

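View pics/c_w3b.png

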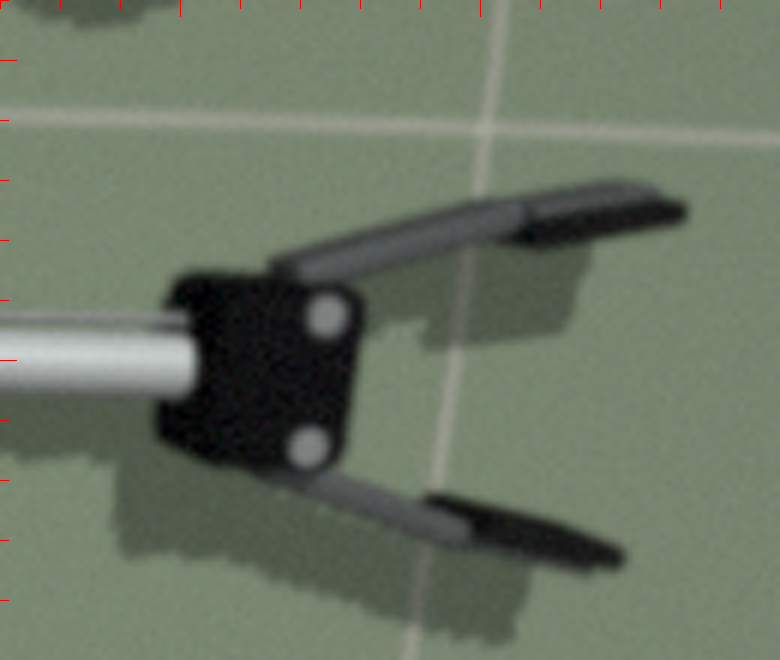

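```bash
python3 - <<'E'
from h import *
np.set_printoptions(precision=4,suppress=True)
s=load("wrist3")
a=lambda x,y:(170+x/6-.42,60+y/6-.42)
b=lambda x,y:(370+x/6-.42,90+y/6-.42)
for n,p,z in [("back end",a(217,90),.032),("back base",a(225,470),.032),("gripfront end",a(357,95),.032),("gripfront base",a(355,460),.032),("cap end",a(290,45),.032),("trig bend",a(507,265),.029),("trig bend ctr",a(487,262),.029),("trig tip",a(475,185),.029),("h back top",a(200,460),.032),("h back bot",a(200,592),.032),("h front top",a(670,460),.032),("h front bot",a(670,600),.032),("tubeR t",a(720,500),.023),("tubeR b",a(720,558),.02),("tubeF t",b(150,335),.023),("tubeF b",b(150,397),.02),("pivA",b(326,317),.034),("pivB",b(308,446),.034),("tipA",b(688,212),.030),("tipB",b(622,558),.030)]:
    print(n,onz(s,*p,z))
E
```

```text
back end [0.6762 0.2425 0.032 ]
back base [0.6019 0.2432 0.032 ]
gripfront end [0.6752 0.2151 0.032 ]
gripfront base [0.604  0.2166 0.032 ]
cap end [0.6846 0.228  0.032 ]
trig bend [0.6427 0.1859 0.029 ]
trig bend ctr [0.6433 0.1899 0.029 ]
trig tip [0.6582 0.1922 0.029 ]
h back top [0.6039 0.2482 0.032 ]
h back bot [0.5767 0.2492 0.032 ]
h front top [0.6043 0.1526 0.032 ]
h front bot [0.5755 0.152  0.032 ]
tubeR t [0.595  0.1413 0.023 ]
tubeR b [0.5823 0.1407 0.02  ]
tubeF t [0.5934 0.0071 0.023 ]
tubeF b [0.5796 0.0043 0.02  ]
pivA [ 0.5993 -0.0254  0.034 ]
pivB [ 0.5721 -0.0252  0.034 ]
tipA [ 0.6228 -0.1056  0.03  ]
tipB [ 0.5472 -0.1038  0.03  ]
```

```bash
python3 - <<'E'
from h import *
np.set_printoptions(precision=4,suppress=True)
o=robot.get_obs(); print(o["time"],o["tool_pos"],o["ee_rot"],o["qvel"])
crop("scene1",195,170,310,260,7,"c_s1r")
E
```

```text
2.4 [0.5709 0.1773 0.246 ] [ 3.1362  0.0003 -1.5662] [-0.0531 -0.0936  0.0717 -0.0473  0.0552 -0.0313]
```

View pics/c_s1r.png

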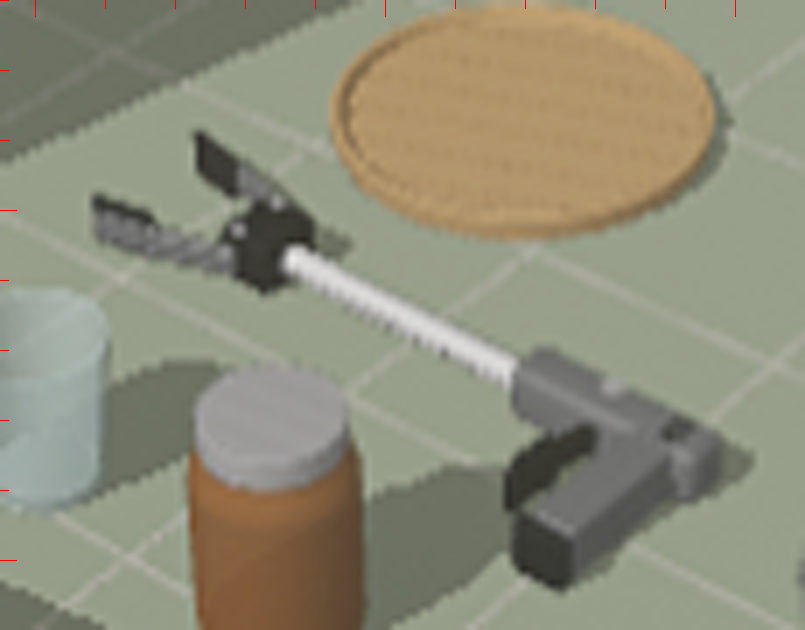

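```bash
python3 - <<'E'
from h import *
np.set_printoptions(precision=4,suppress=True)
s=load("scene1");w=load("wrist3")
c=lambda x,y:(195+x/7-.43,170+y/7-.43)
for n,p,z in [("pivA",(237,229),.034),("pivB",(276,203),.034),("tipA",(95,197),.03),("tipB",(197,133),.03),("capcorner",(575,540),.032),("tray L",(330,115),.016)]:
    print(n,onz(s,*c(*p),z))
# tray in wrist view: fit ellipse of bamboo colour in top
import cv2
t=load("top1"); im=t["color"].astype(np.uint8)
hsv=cv2.cvtColor(im,cv2.COLOR_RGB2HSV)
m=cv2.inRange(hsv,(8,70,90),(22,255,255)); mm=np.zeros_like(m); mm[195:268,235:310]=m[195:268,235:310]
cs,_=cv2.findContours(mm,cv2.RETR_EXTERNAL,cv2.CHAIN_APPROX_NONE); k=max(cs,key=cv2.contourArea)
e=cv2.fitEllipse(k); print(e, onz(t,*e[0],.013))
# pot lid in scene
im=s["color"].astype(np.uint8); print(im[172:190,178:196].sum(2)//3)
E
```

```text
pivA [ 0.6053 -0.0258  0.034 ]
pivB [ 0.5763 -0.0253  0.034 ]
tipA [ 0.6268 -0.1051  0.03  ]
tipB [ 0.5516 -0.1035  0.03  ]
capcorner [0.681  0.2455 0.032 ]
tray L [ 0.4798 -0.0732  0.016 ]
((274.0867614746094, 230.4358367919922), (56.96514892578125, 57.205772399902344), 164.74070739746094) [ 0.404  -0.0007  0.013 ]
[[118 109 107 109 109 108 108 108 108 108 108 107 108 107 107 108 108 108]
 [107 108 108 108 108 108 109 108 108 107 108 108 108 108 107 108 107 107]
 [108 109 108 108 108 108 107 106 106 106 107 107 108 107 107 107 107 108]
 [109 108 108 107 107 113 119 131 131 135 120 110 107 107 107 108 108 107]
 [109 108 108 110 125 139 141 143 144 152 146 131 116 108 108 107 107 108]
 [109 108 108 121 140 150 146 136 134 142 149 142 131 108 107 108 108 108]
 [109 108 106 132 139 139 140 139 140 140 121 140 132 108 107 108 108 108]
 [109 108 106 137 143 139 138 138 139 138 124 141 126 107 108 107 108 108]
 [108 108 106 129 144 146 145 144 145 141 148 138 117 107 108 107 107 107]
 [109 108 107 112 135 149 152 152 153 145 139 124 103 107 108 107 107 108]
 [108 109 108 104 120 131 139 138 137 132 123 108 100 105 108 108 108 107]
 [108 108 108 102 110 114 119 117 119 118 115 109 102 102 108 108 107 108]
 [109 108 109 105 110 115 118 121 121 119 115 110 103 105 108 108 108 107]
 [107 109 108 108 108 119 121 121 120 118 117 109 106 108 108 108 107 107]
 [105 106 107 108 107 106 114 115 114 112 113 108 108 107 108 107 107 113]
 [132 134 112 107 107  99 105 108 108 106 107 107 108 107 107 113 112 113]
 [151 152 137 110 106 107 107 108 108 107 107 108 108 113 113 118 113 107]
 [149 150 151 136 133 135 111 107 107 108 107 107 113 118 113 113 107 108]]
```

```bash
python3 -m handwheel '{"delta_pos":[[-18,-33,0],[-18,-34,0],[0,0,40],[0,0,40],[0,0,40],[0,0,36],[0,0,0],[0,0,0]],"rotation":[[0,0,0.008],[0,0,0.008],[0,0,0],[0,0,0],[0,0,0],[0,0,0],[0,0,0],[0,0,0]],"claw":[-1,-1,-1,-1,-1,-1,-1,-1]}'; python3 - <<'E'
from h import *
s=snap("wrist","4"); print(s["eye"],s["rotation"],robot.get_obs()["tool_pos"],robot.get_obs()["ee_rot"])
E
```

```text
time: 3.4
tool_pos: [0.6368, 0.2088, 0.0965]
ee_rot: [-3.139, 0.0, -1.587]
wrist_force: [-0.7, 0.2, 0.1]
width: 0.0941
[0.71191085 0.20786505 0.2760873 ] [ 2.87494043e+00  1.77281186e-05 -1.58726383e+00] [0.63741813 0.20909643 0.09742561] [-3.13722271e+00  8.98484107e-04 -1.58717381e+00]
```

View pics/wrist4.png

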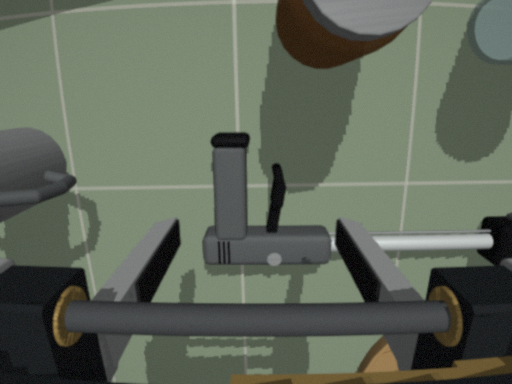

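```bash
python3 - <<'E'
from h import *
np.set_printoptions(precision=4,suppress=True)
s=load("wrist4")
for n,p,z in [("back end",(213.3,150),.032),("back base",(215.5,225),.032),("trig bend",(285,187),.029),("capend",(231,132),.032),("h top",(280,226),.032),("h bot",(280,263),.032),("htopL",(210,227),.032),("hbotL",(210,263),.032),("htopR",(325,227),.032)]:
    print(n,onz(s,*p,z))
o=robot.get_obs(); print(proj(s,[.637,.209,.097]),proj(s,[.638,.214,.03]),proj(s,[.638,.214,.02]))
E
```

```text
back end [0.6751 0.2421 0.032 ]
back base [0.6137 0.2436 0.032 ]
trig bend [0.644  0.1869 0.029 ]
capend [0.6885 0.2281 0.032 ]
h top [0.612 0.191 0.032]
h bot [0.5783 0.1909 0.032 ]
htopL [0.612  0.2482 0.032 ]
hbotL [0.5792 0.2501 0.032 ]
htopR [0.6104 0.1542 0.032 ]
(np.float64(257.4968617203389), np.float64(228.8207649237637)) (np.float64(251.1735307085005), np.float64(195.14718988322642)) (np.float64(251.39621525763772), np.float64(191.6698619953009))
```

```bash
python3 -m handwheel '{"delta_pos":[[-6,-4,0],[0,0,25],[0,0,25],[0,0,20],[0,0,12],[0,0,8],[0,0,0],[0,0,0]],"rotation":[[0,0,0],[0,0,0],[0,0,0],[0,0,0],[0,0,0],[0,0,0],[0,0,0],[0,0,0]],"claw":[-1,-1,-1,-1,-1,-1,-1,-1]}'; python3 - <<'E'
from h import *
s=snap("wrist","5"); print(s["eye"],s["rotation"],robot.get_obs()["tool_pos"],robot.get_obs()["ee_rot"])
snap("scene","5"); crop("scene5",180,150,310,260,6,"c_s5")
E
```

```text
time: 4.45
tool_pos: [0.6409, 0.2152, 0.0055]
ee_rot: [-3.14, 0.0, -1.587]
wrist_force: [-0.2, 0.6, 0.7]
width: 0.094
[0.71611673 0.21426077 0.18490281] [ 2.87400729e+00 -6.87115635e-05 -1.58687953e+00] [0.64094975 0.2151772  0.00557749] [-3.13969442e+00  4.12966757e-04 -1.58702122e+00]
```

View pics/wrist5.png

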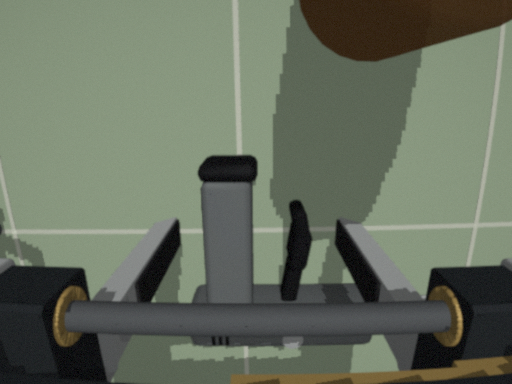

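View pics/c_s5.png

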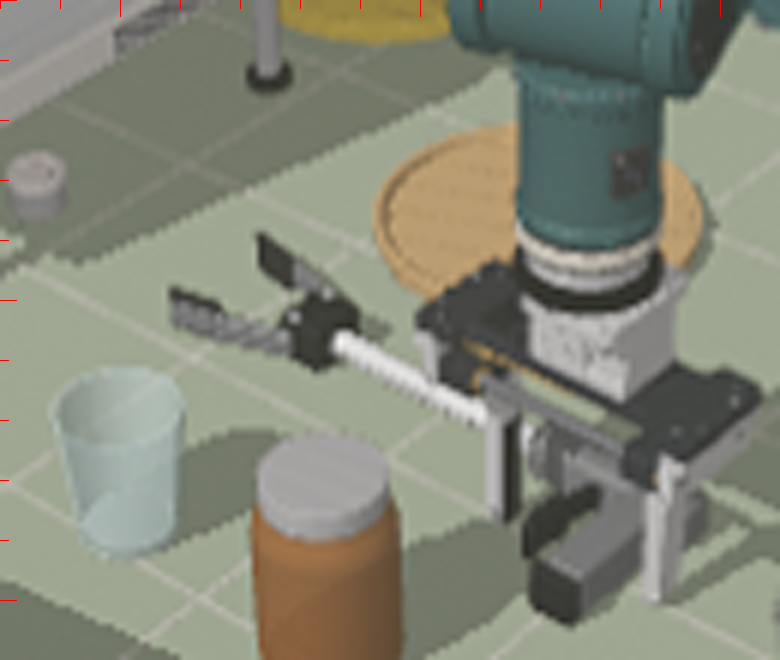

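```bash
python3 -m handwheel '{"delta_pos":[[0,0,2],[0,0,0],[0,0,0],[0,0,0],[0,0,0],[0,0,0],[0,0,0],[0,0,0]],"rotation":[[0,0,0],[0,0,0],[0,0,0],[0,0,0],[0,0,0],[0,0,0],[0,0,0],[0,0,0]],"claw":[-0.5,-0.3,-0.17,-0.17,-0.17,-0.17,-0.17,-0.17]}'; python3 - <<'E'
from h import *
s=snap("wrist","6")
snap("scene","6"); crop("scene6",150,150,310,260,5,"c_s6")
E
```

```text
time: 5.55
tool_pos: [0.6402, 0.2151, 0.0024]
ee_rot: [-3.142, -0.0, -1.587]
wrist_force: [0.4, -0.6, 1.4]
width: 0.0552
```

View pics/wrist6.png

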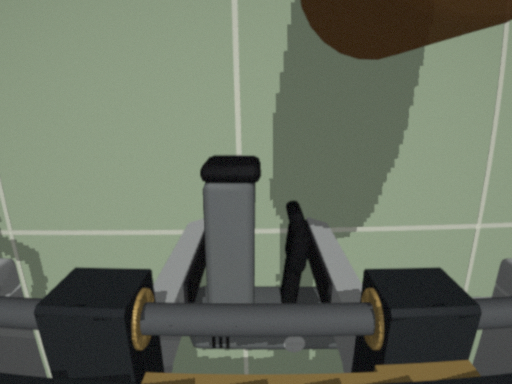

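View pics/c_s6.png

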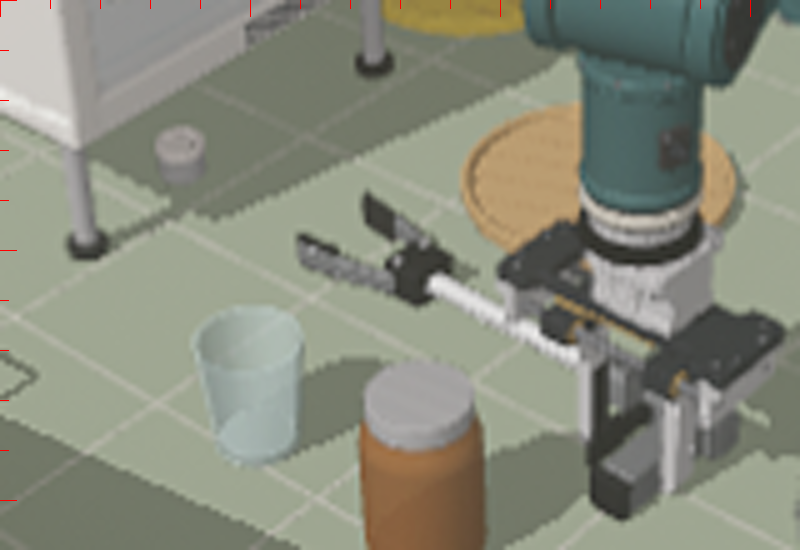

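```bash
python3 - <<'E'
from h import *
crop("scene6",175,165,255,220,10,"c_s6b")
E
```

```text
(no output)
```

View pics/c_s6b.png

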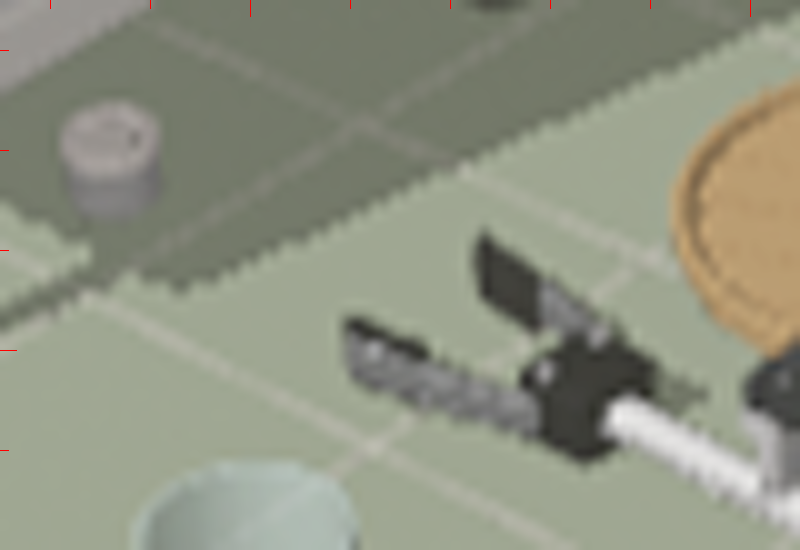

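```bash
python3 - <<'E'
from h import *
np.set_printoptions(precision=4,suppress=True)
s=load("scene6")
c=lambda x,y:(175+x/10-.45,165+y/10-.45)
P={}
for n,p,z in [("pivA",(542,372),.034),("pivB",(597,335),.034),("tipA",(345,319),.03),("tipB",(484,234),.03),("pot",(110.5,141),.03),("tube1",(620,412),.023),("tube2",(780,493),.023)]:
    P[n]=onz(s,*c(*p),z); print(n,P[n])
pm=(P["pivA"]+P["pivB"])/2; tm=(P["tipA"]+P["tipB"])/2
print(pm,tm,P["pot"]-pm,P["pot"]-tm)
E
```

```text
pivA [ 0.6022 -0.027   0.034 ]
pivB [ 0.5734 -0.0267  0.034 ]
tipA [ 0.6192 -0.108   0.03  ]
tipB [ 0.5481 -0.1055  0.03  ]
pot [ 0.5921 -0.2604  0.03  ]
tube1 [0.5918 0.     0.023 ]
tube2 [0.592  0.0737 0.023 ]
[ 0.5878 -0.0269  0.034 ] [ 0.5837 -0.1068  0.03  ] [ 0.0043 -0.2336 -0.004 ] [ 0.0085 -0.1536  0.    ]
```

```bash
python3 -m handwheel '{"delta_pos":[[0,-1,0],[10,-1,0],[20,0,0],[25,0,0],[25,0,0],[20,0,0],[10,0,0],[0,0,0]],"rotation":[[0,0,-0.008],[0,0,-0.008],[0,0,0],[0,0,0],[0,0,0],[0,0,0],[0,0,0],[0,0,0]],"claw":[-0.17,-0.17,-0.17,-0.17,-0.17,-0.17,-0.17,-0.17]}'; python3 - <<'E'
from h import *
snap("scene","7"); crop("scene7",150,150,250,215,8,"c_s7")
snap("wrist","7")
E
```

```text
time: 6.65
tool_pos: [0.6421, 0.1037, 0.0025]
ee_rot: [3.142, -0.001, -1.572]
wrist_force: [1.1, -0.1, -0.2]
width: 0.0552
```

View pics/c_s7.png

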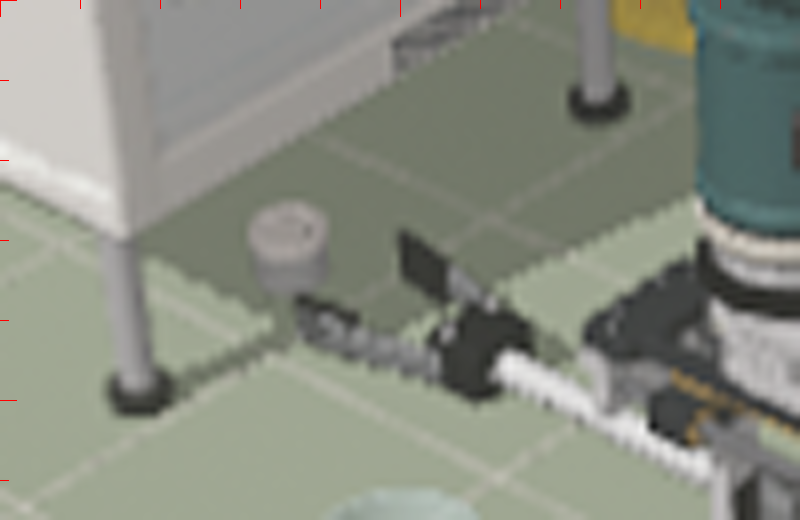

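View pics/wrist7.png

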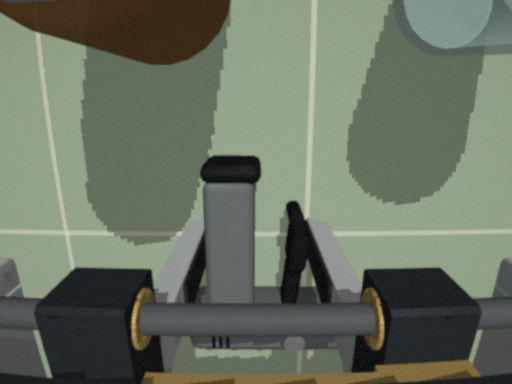

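```bash
python3 - <<'E'
from h import *
np.set_printoptions(precision=4,suppress=True)
s=load("scene7")
c=lambda x,y:(150+x/8-.44,150+y/8-.44)
P={}
for n,p,z in [("pivA",(447,345),.034),("pivB",(492,312),.034),("tipA",(298,298),.03),("tipB",(403,234),.03),("pot",(289,233),.03),("tube1",(505,372),.023),("tube2",(690,465),.023)]:
    P[n]=onz(s,*c(*p),z); print(n,P[n])
pm=(P["pivA"]+P["pivB"])/2; tm=(P["tipA"]+P["tipB"])/2
print(pm,tm,P["pot"]-pm,P["pot"]-tm)
E
```

```text
pivA [ 0.6144 -0.1307  0.034 ]
pivB [ 0.5826 -0.133   0.034 ]
tipA [ 0.6273 -0.2162  0.03  ]
tipB [ 0.5584 -0.2164  0.03  ]
pot [ 0.5921 -0.26    0.03  ]
tube1 [ 0.6024 -0.1066  0.023 ]
tube2 [0.6019 0.0055 0.023 ]
[ 0.5985 -0.1318  0.034 ] [ 0.5929 -0.2163  0.03  ] [-0.0065 -0.1281 -0.004 ] [-0.0008 -0.0437  0.    ]
```

```bash
python3 -m handwheel '{"delta_pos":[[0,1.5,0],[6,1,0],[10,0,0],[14,0,0],[14,0,0],[8,0,0],[4,0,0],[0,0,0]],"rotation":[[0,0,0],[0,0,0],[0,0,0],[0,0,0],[0,0,0],[0,0,0],[0,0,0],[0,0,0]],"claw":[-0.17,-0.17,-0.17,-0.17,-0.17,-0.17,-0.17,-0.17]}'; python3 - <<'E'
from h import *
snap("scene","8"); crop("scene8",150,150,250,215,8,"c_s8")
E
```

```text
time: 7.75
tool_pos: [0.6396, 0.0484, 0.0025]
ee_rot: [3.142, -0.001, -1.571]
wrist_force: [0.3, -0.0, -0.2]
width: 0.0556
```

View pics/c_s8.png

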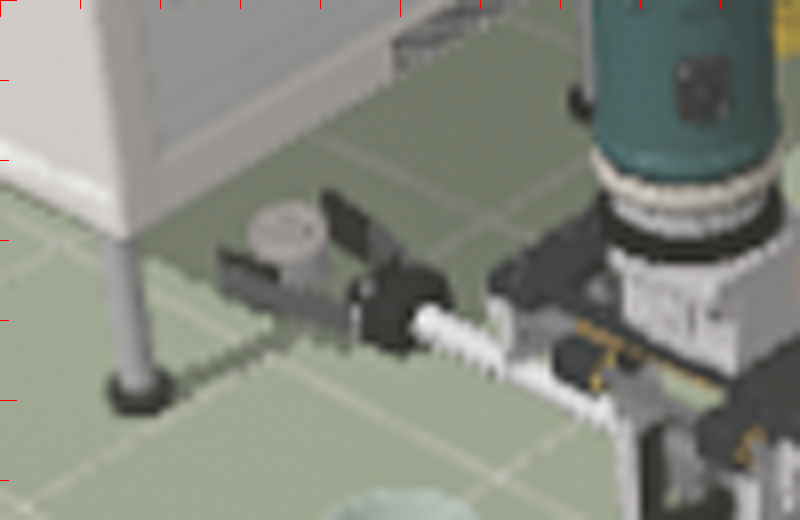

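```bash
python3 -m handwheel '{"delta_pos":[[0,0,0],[0,0,0],[0,0,0],[0,0,0],[0,0,0],[0,0,0],[0,0,0],[0,0,0]],"rotation":[[0,0,0],[0,0,0],[0,0,0],[0,0,0],[0,0,0],[0,0,0],[0,0,0],[0,0,0]],"claw":[-0.13,-0.09,-0.05,-0.01,0.03,0.08,0.15,0.25]}'; python3 - <<'E'
from h import *
snap("scene","9"); crop("scene9",150,150,250,215,8,"c_s9")
snap("wrist","9")
E
```

```text
time: 8.8
tool_pos: [0.6396, 0.049, 0.0025]
ee_rot: [3.142, -0.0, -1.571]
wrist_force: [0.5, 1.3, -1.2]
width: 0.0474
```

View pics/c_s9.png

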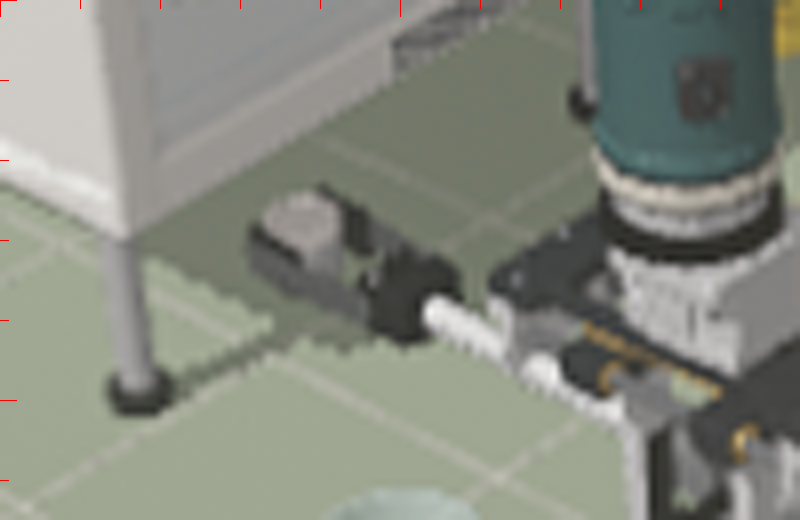

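View pics/wrist9.png

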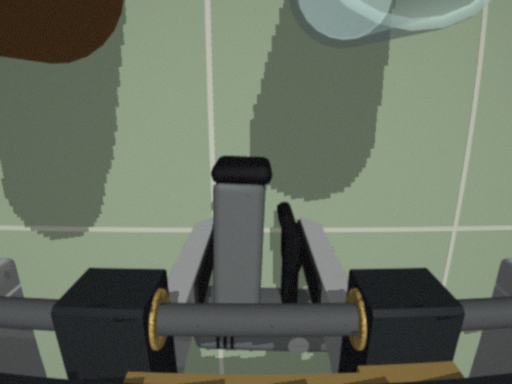

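```bash
python3 -m handwheel '{"delta_pos":[[0,0,0],[-6,0,0],[-14,0,0],[-20,0,0],[-25,0,0],[-25,0,0],[-14,0,0],[-6,0,0]],"rotation":[[0,0,0],[0,0,0],[0,0,0],[0,0,0],[0,0,0],[0,0,0],[0,0,0],[0,0,0]],"claw":[0.3,0.3,0.3,0.3,0.3,0.3,0.3,0.3]}'; python3 -m handwheel '{"delta_pos":[[0,0,0],[0,0,-2],[0,0,-3],[0,0,-3],[0,0,-2],[0,0,0],[0,0,0],[0,0,0]],"rotation":[[0,0,0],[0,0,0],[0,0,0],[0,0,0],[0,0,0],[0,0,0],[0,0,0],[0,0,0]],"claw":[0.3,0.3,0.3,0.3,0.3,0.3,0.3,0.3]}'; python3 - <<'E'
from h import *
snap("scene","10"); crop("scene10",150,150,290,255,5,"c_s10")
E
```

```text
time: 9.9
tool_pos: [0.6394, 0.1603, 0.0025]
ee_rot: [3.142, -0.0, -1.569]
wrist_force: [-1.0, -0.2, 0.2]
width: 0.0471
time: 10.9
tool_pos: [0.6395, 0.159, 0.0123]
ee_rot: [3.141, -0.0, -1.571]
wrist_force: [0.1, 0.1, -2.7]
width: 0.0472
```

View pics/c_s10.png

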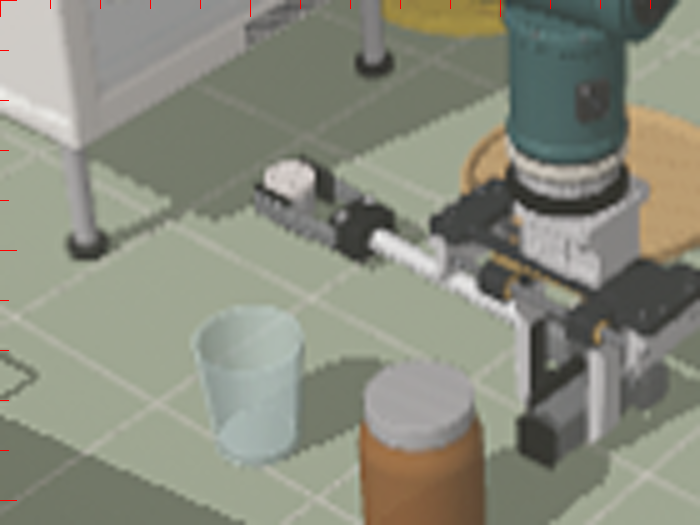

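```bash
python3 -m handwheel '{"delta_pos":[[0,0,-4],[0,0,-6],[0,0,-6],[0,0,-6],[0,0,-4],[0,0,-2],[0,0,0],[0,0,0]],"rotation":[[0,0,0],[0,0,0],[0,0,0],[0,0,0],[0,0,0],[0,0,0],[0,0,0],[0,0,0]],"claw":[0.3,0.3,0.3,0.3,0.3,0.3,0.3,0.3]}'; python3 - <<'E'
from h import *
snap("scene","11"); crop("scene11",190,150,300,250,7,"c_s11")
snap("wrist","11"); snap("top","11"); crop("top11",190,110,350,270,4,"c_t11")
E
```

```text
time: 11.95
tool_pos: [0.6394, 0.159, 0.0401]
ee_rot: [3.141, -0.0, -1.571]
wrist_force: [-0.6, -0.5, -2.0]
width: 0.0469
```

View pics/c_s11.png

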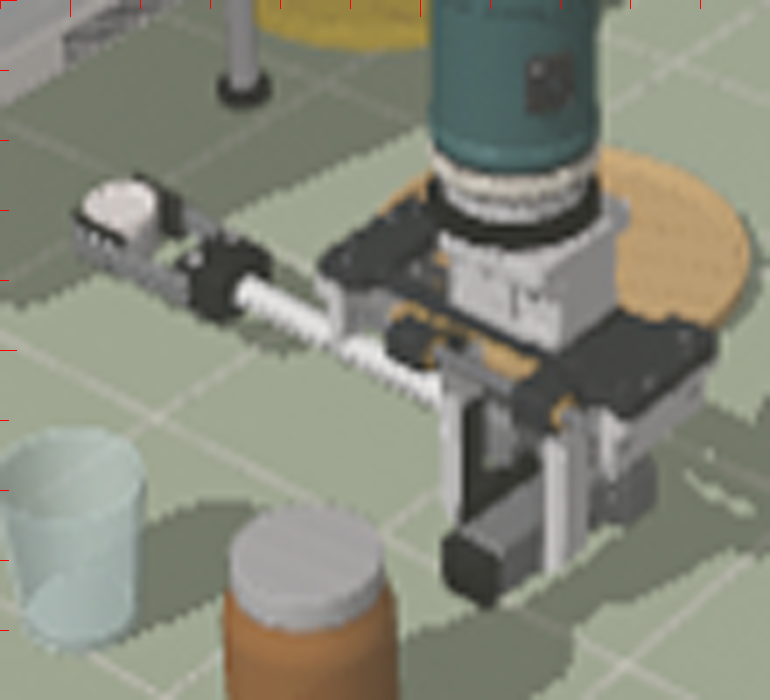

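View pics/wrist11.png

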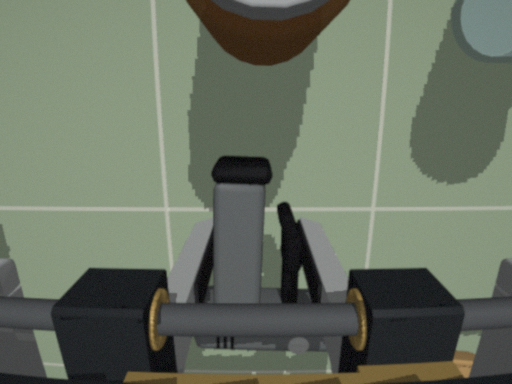

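View pics/c_t11.png

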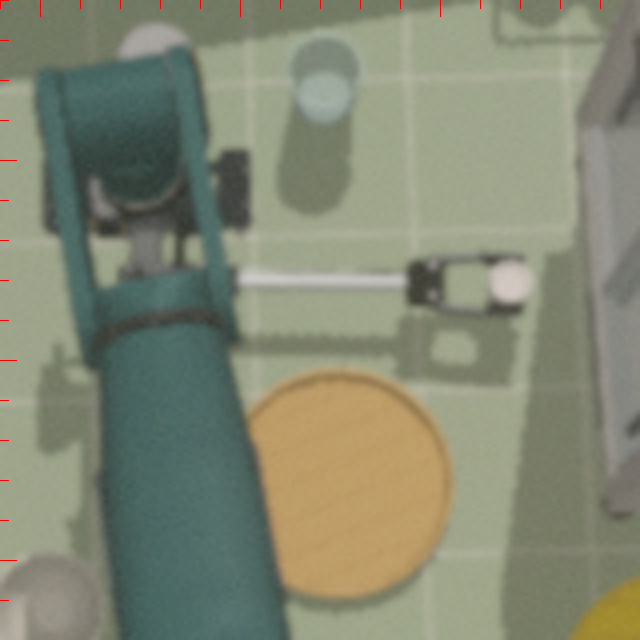

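```bash
python3 - <<'E'
from h import *
np.set_printoptions(precision=4,suppress=True)
s=load("scene11");t=load("top11")
print("lid",tri(s,(190+119/7-.43,150+208/7-.43),t,(190+510/4-.38,110+282/4-.38)))
print("pivB",tri(s,(190+234/7-.43,150+229/7-.43),t,(190+432/4-.38,110+295/4-.38)))
print(robot.get_obs()["tool_pos"])
for z in (.06,.065,.07): print(z,onz(s,190+119/7-.43,150+208/7-.43,z),onz(t,190+510/4-.38,110+282/4-.38,z))
E
```

```text
lid (array([ 0.5756, -0.1602,  0.06  ]), np.float64(0.0006320920599568028))
pivB (array([ 0.5632, -0.0888,  0.0704]), np.float64(0.00040759345488502877))
[0.6394 0.159  0.0401]
0.06 [ 0.5757 -0.1606  0.06  ] [ 0.5754 -0.16    0.06  ]
0.065 [ 0.5808 -0.155   0.065 ] [ 0.5743 -0.1594  0.065 ]
0.07 [ 0.586  -0.1494  0.07  ] [ 0.5732 -0.1589  0.07  ]
```

```bash
python3 -m handwheel '{"delta_pos":[[-7,8,0],[-17,20,0],[-25,30,0],[-30,35,0],[-30,35,0],[-20,25,0],[-10,12,0],[-5,6,0]],"rotation":[[0,0,0],[0,0,0],[0,0,0],[0,0,0],[0,0,0],[0,0,0],[0,0,0],[0,0,0]],"claw":[0.3,0.3,0.3,0.3,0.3,0.3,0.3,0.3]}'; python3 -m handwheel '{"delta_pos":[[0,0,0],[0,0,4],[0,0,4],[0,0,4],[0,0,2],[0,0,0],[0,0,0],[0,0,0]],"rotation":[[0,0,0],[0,0,0],[0,0,0],[0,0,0],[0,0,0],[0,0,0],[0,0,0],[0,0,0]],"claw":[0.3,0.3,0.3,0.3,0.3,0.3,0.3,0.3]}'; python3 - <<'E'
from h import *
snap("scene","12"); crop("scene12",220,130,330,220,7,"c_s12")
snap("top","12"); crop("top12",190,140,350,280,5,"c_t12")
E
```

```text
time: 13.1
tool_pos: [0.4683, 0.3035, 0.0407]
ee_rot: [-3.141, -0.0, -1.57]
wrist_force: [0.2, -0.3, -1.4]
width: 0.0472
time: 14.1
tool_pos: [0.4688, 0.3032, 0.0267]
ee_rot: [-3.141, 0.0, -1.571]
wrist_force: [0.1, -0.4, -1.6]
width: 0.0471
```

View pics/c_s12.png

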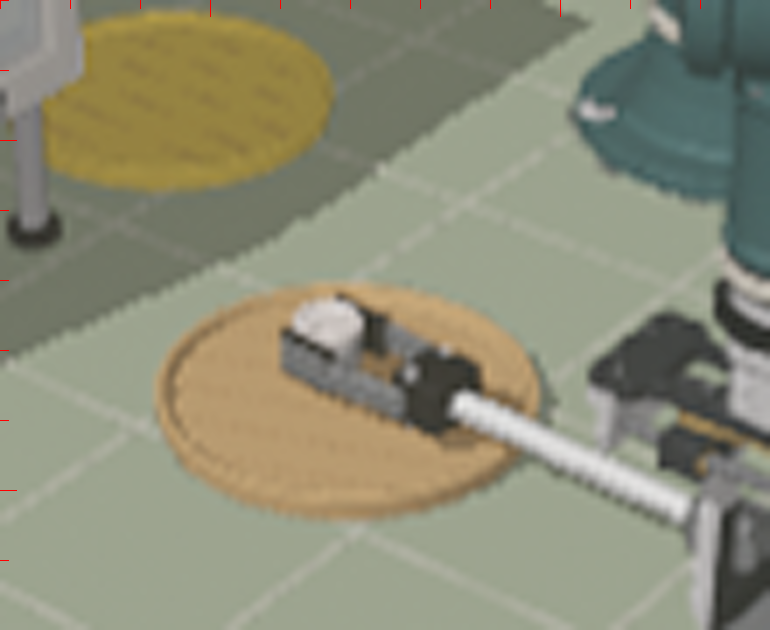

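View pics/c_t12.png

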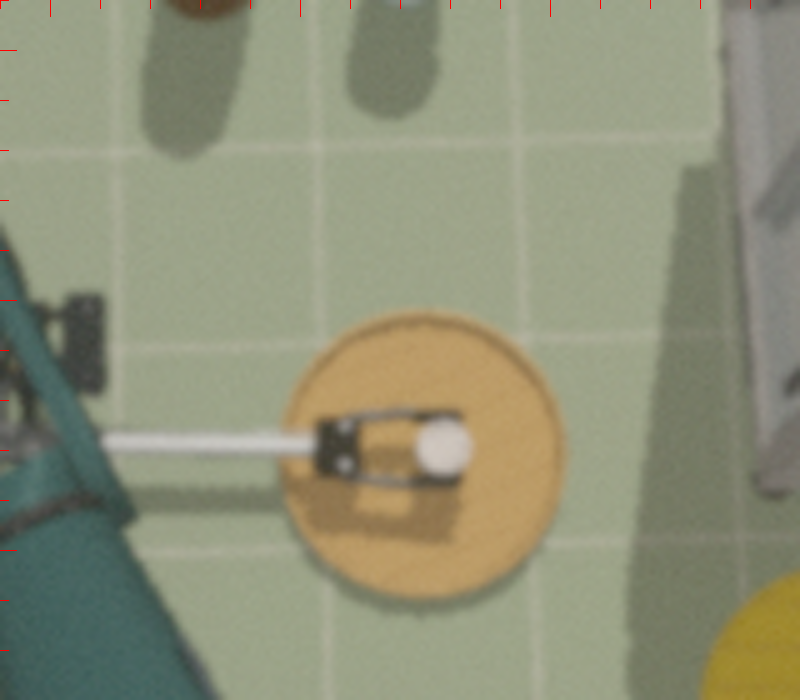

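```bash
python3 -m handwheel '{"delta_pos":[[0,0,2],[0,0,2],[0,0,2],[0,0,2],[0,0,2],[0,0,1],[0,0,0],[0,0,0]],"rotation":[[0,0,0],[0,0,0],[0,0,0],[0,0,0],[0,0,0],[0,0,0],[0,0,0],[0,0,0]],"claw":[0.3,0.3,0.3,0.3,0.3,0.3,0.3,0.3]}'; python3 - <<'E'
from h import *
o=robot.get_obs(); print(o["wrist_force"],o["wrist_torque"])
snap("scene","13"); crop("scene13",220,130,330,220,7,"c_s13")
E
```

```text
time: 15.2
tool_pos: [0.4687, 0.3031, 0.0155]
ee_rot: [-3.141, 0.0, -1.571]
wrist_force: [0.1, 0.1, -2.1]
width: 0.0472
[ 0.11425873  0.09201749 -2.14450302] [ 0.18662912 -0.04626631  0.00854341]
```

View pics/c_s13.png

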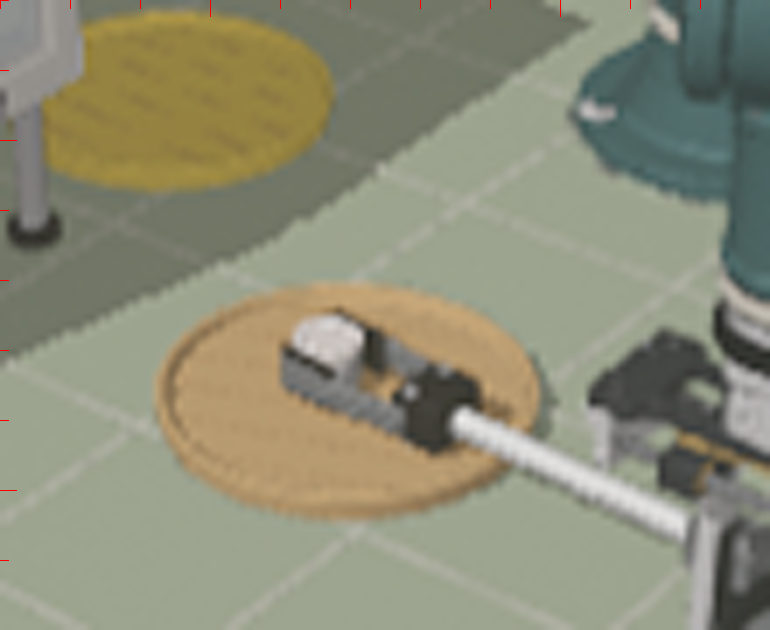

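```bash
python3 -m handwheel '{"delta_pos":[[0,0,1],[0,0,1],[0,0,1],[0,0,0],[0,0,0],[0,0,0],[0,0,0],[0,0,0]],"rotation":[[0,0,0],[0,0,0],[0,0,0],[0,0,0],[0,0,0],[0,0,0],[0,0,0],[0,0,0]],"claw":[0.3,0.3,0.3,0.3,0.3,0.3,0.3,0.3]}'; python3 - <<'E'
from h import *
o=robot.get_obs(); print(o["tool_pos"],o["wrist_force"],o["wrist_torque"])
E
```

```text
time: 16.25
tool_pos: [0.4687, 0.303, 0.0125]
ee_rot: [-3.142, -0.0, -1.571]
wrist_force: [-0.5, 0.6, -2.0]
width: 0.0466
[0.4686716  0.30302593 0.01246985] [-0.54525927  0.61429178 -1.99621098] [ 0.26632978 -0.04395641 -0.02012228]
```

```bash
python3 -m handwheel '{"delta_pos":[[0,0,0.5],[0,0,0.5],[0,0,0.5],[0,0,0.5],[0,0,0],[0,0,0],[0,0,0],[0,0,0]],"rotation":[[0,0,0],[0,0,0],[0,0,0],[0,0,0],[0,0,0],[0,0,0],[0,0,0],[0,0,0]],"claw":[0.3,0.3,0.3,0.3,0.3,0.3,0.3,0.3]}'; python3 - <<'E'
from h import *
o=robot.get_obs(); print(o["tool_pos"],o["wrist_force"],o["wrist_torque"])
snap("scene","14"); crop("scene14",250,160,300,200,14,"c_s14")
o=robot.get_obs(); print(o["tool_pos"],o["wrist_force"],o["wrist_torque"])
E
```

```text
time: 17.25
tool_pos: [0.4687, 0.303, 0.0105]
ee_rot: [-3.141, -0.0, -1.571]
wrist_force: [-0.8, 1.2, 0.4]
width: 0.0471
[0.46870239 0.30303551 0.01050545] [-0.78395872  1.1976524   0.38778141] [ 0.04290726  0.02522747 -0.01499801]
[0.46867382 0.30301959 0.01046247] [ 0.63990457 -0.09880428 -0.41191224] [ 0.02333769 -0.03110662 -0.01102059]
```

View pics/c_s14.png

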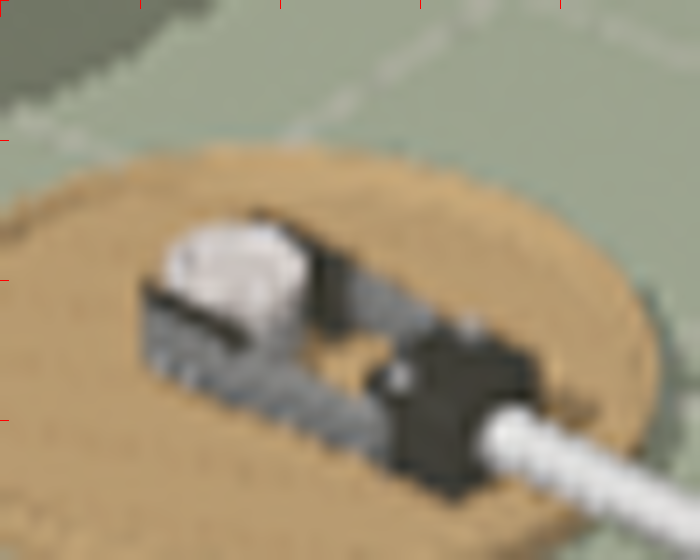

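```bash
python3 -m handwheel '{"delta_pos":[[0,0,0],[0,0,0],[0,0,0],[0,0,0],[0,0,0],[0,0,0],[0,0,0],[0,0,0]],"rotation":[[0,0,0],[0,0,0],[0,0,0],[0,0,0],[0,0,0],[0,0,0],[0,0,0],[0,0,0]],"claw":[0.0,-0.03,-0.06,-0.09,-0.12,-0.15,-0.18,-0.18]}'; python3 - <<'E'
from h import *
o=robot.get_obs(); print(o["tool_pos"],o["wrist_force"],o["wrist_torque"])
snap("scene","15"); crop("scene15",220,130,330,220,7,"c_s15")
snap("top","15"); crop("top15",190,180,310,270,6,"c_t15")
E
```

```text
time: 18.3
tool_pos: [0.4686, 0.303, 0.0104]
ee_rot: [3.142, -0.0, -1.571]
wrist_force: [-0.3, 0.3, -0.3]
width: 0.0559
[0.46860988 0.30303278 0.01042905] [-0.29167656  0.28849154 -0.32798652] [ 0.03148749  0.03154928 -0.09615294]
```

View pics/c_s15.png

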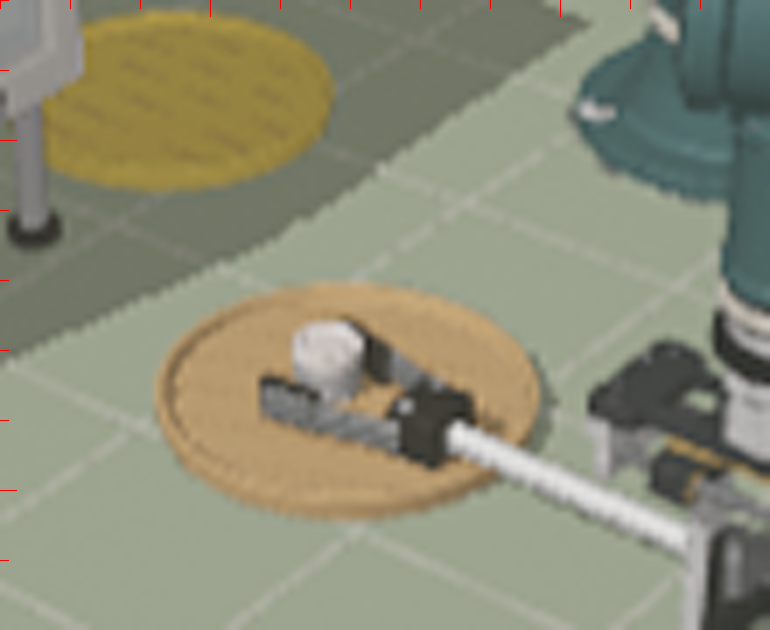

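View pics/c_t15.png

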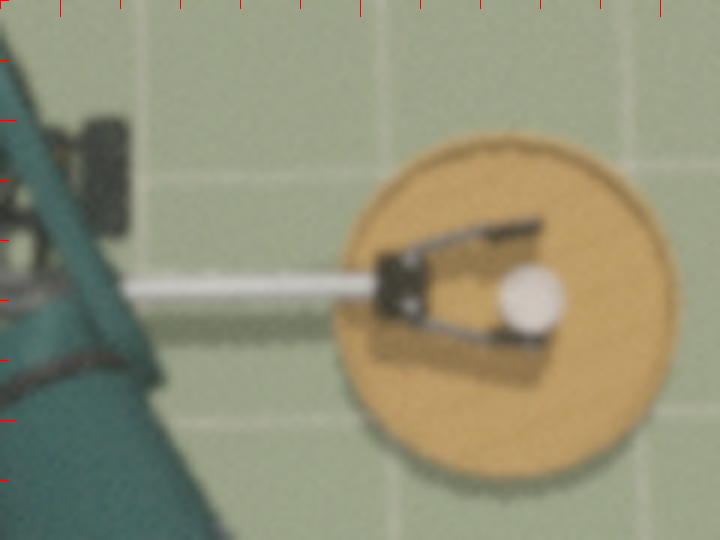

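```bash
python3 -m handwheel '{"delta_pos":[[0,1,0],[0,1.5,0],[0,1.5,0],[0,1.5,0],[0,1.5,0],[0,0,0],[0,0,0],[0,0,0]],"rotation":[[0,0,0],[0,0,0],[0,0,0],[0,0,0],[0,0,0],[0,0,0],[0,0,0],[0,0,0]],"claw":[-0.18,-0.18,-0.18,-0.18,-0.18,-0.18,-0.18,-0.18]}'; python3 - <<'E'
from h import *
o=robot.get_obs(); print(o["tool_pos"],o["wrist_force"],o["wrist_torque"])
snap("top","16"); crop("top16",190,180,310,270,6,"c_t16")
E
```

```text
time: 19.4
tool_pos: [0.4616, 0.303, 0.0104]
ee_rot: [3.141, -0.0, -1.571]
wrist_force: [-0.2, -0.8, -1.3]
width: 0.0558
[0.46160064 0.30300172 0.01040206] [-0.15177336 -0.80931118 -1.3261377 ] [-0.03983382  0.00392085 -0.05987003]
```

View pics/c_t16.png

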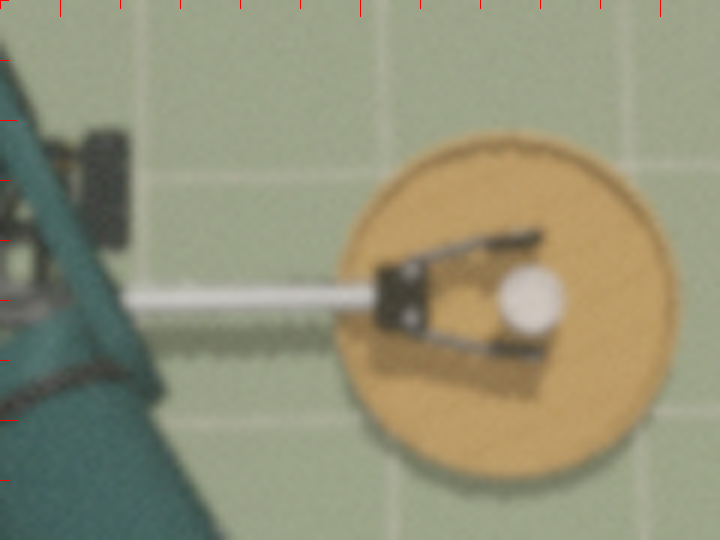

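```bash
python3 -m handwheel '{"delta_pos":[[0,0,0],[0,0,0],[0,0,-2],[0,0,-4],[0,0,-5],[0,0,-5],[0,0,-4],[0,0,0]],"rotation":[[0,0,0],[0,0,0],[0,0,0],[0,0,0],[0,0,0],[0,0,0],[0,0,0],[0,0,0]],"claw":[-0.15,-0.12,-0.12,-0.12,-0.12,-0.12,-0.12,-0.12]}'; python3 - <<'E'
from h import *
o=robot.get_obs(); print(o["tool_pos"],o["wrist_force"],o["wrist_torque"])
snap("scene","17"); crop("scene17",220,130,330,220,7,"c_s17")
E
```

```text
time: 20.45
tool_pos: [0.462, 0.3032, 0.0311]
ee_rot: [-3.141, 0.0, -1.571]
wrist_force: [0.8, 0.5, -0.8]
width: 0.053
[0.46203543 0.30323454 0.03105053] [ 0.79605284  0.46084529 -0.79894395] [ 0.13952232 -0.0345022   0.01604319]
```

View pics/c_s17.png

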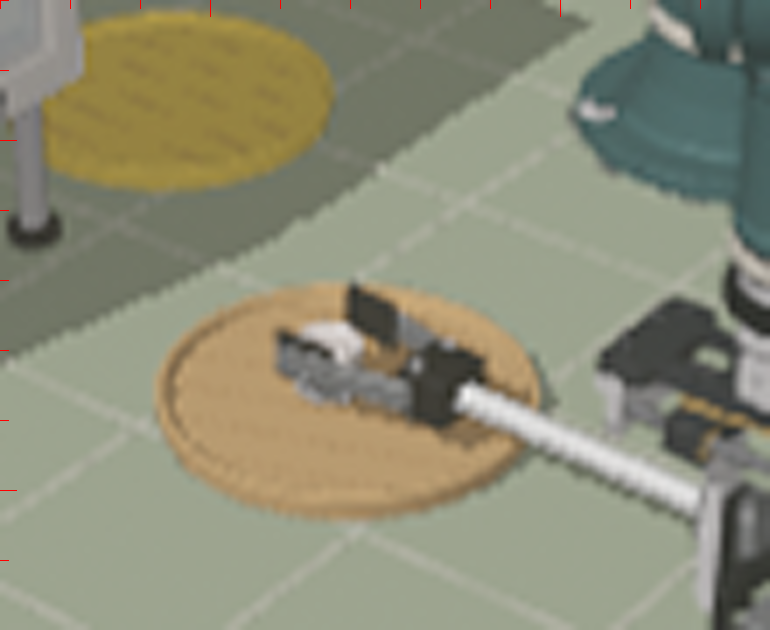

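```bash
python3 -m handwheel '{"delta_pos":[[0,0,-5],[0,0,-8],[0,0,-10],[0,0,-10],[0,0,-5],[0,-6,0],[0,-12,0],[4,-18,0]],"rotation":[[0,0,0],[0,0,0],[0,0,0],[0,0,0],[0,0,0],[0,0,0],[0,0,0],[0,0,0]],"claw":[-0.12,-0.12,-0.12,-0.12,-0.12,-0.12,-0.12,-0.12]}'; python3 -m handwheel '{"delta_pos":[[10,-25,0],[14,-28,0],[16,-28,0],[16,-28,0],[14,-20,0],[10,-12,0],[4,-6,0],[0,0,0]],"rotation":[[0,0,0],[0,0,0],[0,0,0],[0,0,0],[0,0,0],[0,0,0],[0,0,0],[0,0,0]],"claw":[-0.12,-0.12,-0.12,-0.12,-0.12,-0.12,-0.12,-0.12]}'; python3 - <<'E'
from h import *
o=robot.get_obs(); print(o["tool_pos"],o["wrist_force"],o["wrist_torque"])
snap("scene","18"); crop("scene18",180,130,330,260,5,"c_s18")
snap("top","18"); crop("top18",190,120,350,270,5,"c_t18")
E
```

```text
time: 21.5
tool_pos: [0.4984, 0.2989, 0.0679]
ee_rot: [3.141, -0.0, -1.57]
wrist_force: [0.2, 1.1, -0.4]
width: 0.0532
time: 22.5
tool_pos: [0.6447, 0.2149, 0.0682]
ee_rot: [3.141, 0.0, -1.571]
wrist_force: [0.4, 0.5, -1.8]
width: 0.0529
[0.64466405 0.21489664 0.06816157] [ 0.41267125  0.50374504 -1.78938404] [ 0.08977044  0.04688391 -0.03566656]
```

View pics/c_s18.png

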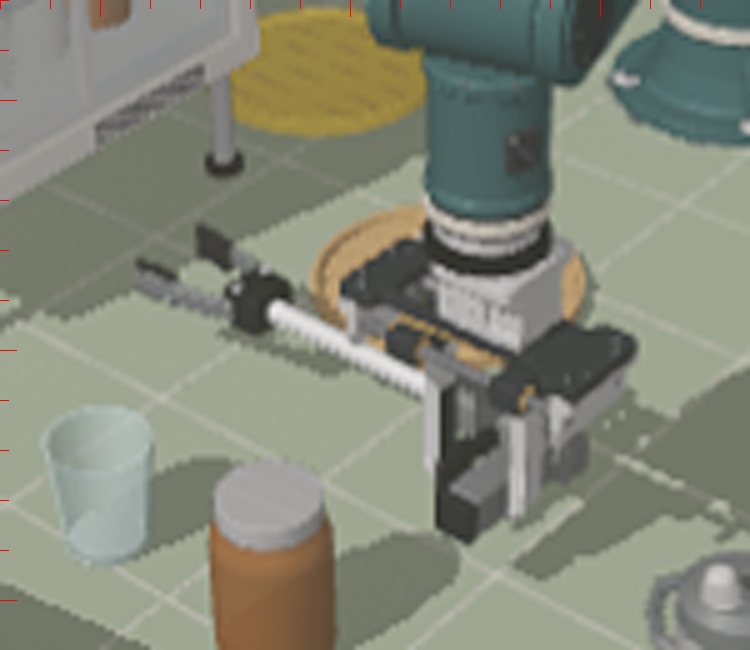

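View pics/c_t18.png

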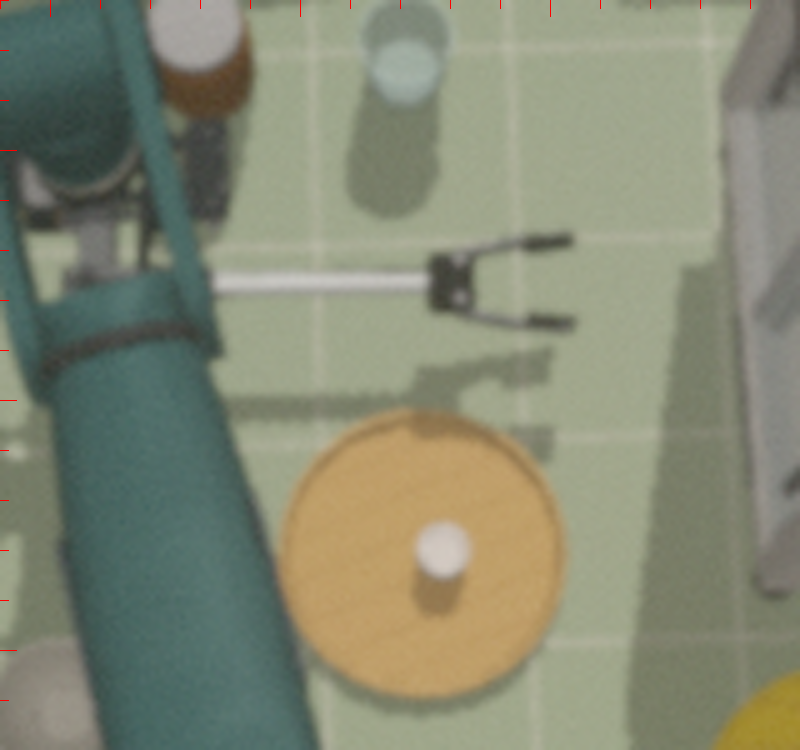

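```bash
python3 -m handwheel '{"delta_pos":[[0,0,6],[0,0,12],[0,0,15],[0,0,12],[0,0,6],[0,0,4],[0,0,3],[0,0,2]],"rotation":[[0,0,0],[0,0,0],[0,0,0],[0,0,0],[0,0,0],[0,0,0],[0,0,0],[0,0,0]],"claw":[-0.12,-0.12,-0.12,-0.12,-0.12,-0.12,-0.12,-0.12]}'; python3 -m handwheel '{"delta_pos":[[0,0,1],[0,0,1],[0,0,1],[0,0,1],[0,0,1],[0,0,0],[0,0,0],[0,0,0]],"rotation":[[0,0,0],[0,0,0],[0,0,0],[0,0,0],[0,0,0],[0,0,0],[0,0,0],[0,0,0]],"claw":[-0.12,-0.12,-0.12,-0.12,-0.12,-0.12,-0.12,-0.12]}'
```

```text
time: 23.6
tool_pos: [0.645, 0.215, 0.0088]
ee_rot: [-3.141, 0.0, -1.571]
wrist_force: [0.8, -0.6, -1.4]
width: 0.0529
time: 24.6
tool_pos: [0.6447, 0.215, 0.0035]
ee_rot: [-3.141, -0.0, -1.571]
wrist_force: [-0.5, -0.3, -1.5]
width: 0.0529
```

```bash
python3 -m handwheel '{"delta_pos":[[0,0,0.5],[0,0,0.5],[0,0,0.3],[0,0,0],[0,0,0],[0,0,0],[0,0,0],[0,0,0]],"rotation":[[0,0,0],[0,0,0],[0,0,0],[0,0,0],[0,0,0],[0,0,0],[0,0,0],[0,0,0]],"claw":[-0.12,-0.12,-0.12,-0.12,-0.12,-0.12,-0.12,-0.12]}';  python3 - <<'E'
from h import *
o=robot.get_obs(); print(o["tool_pos"],o["wrist_force"],o["wrist_torque"])
snap("scene","19"); crop("scene19",180,150,310,260,6,"c_s19")
E
```

```text
time: 25.6
tool_pos: [0.6447, 0.215, 0.0025]
ee_rot: [-3.141, 0.0, -1.571]
wrist_force: [-0.2, -0.1, 1.5]
width: 0.0529
[0.64473247 0.2150098  0.00246204] [-0.18420085 -0.12827441  1.45894507] [ 0.04123861  0.19150613 -0.00397217]
```

View pics/c_s19.png

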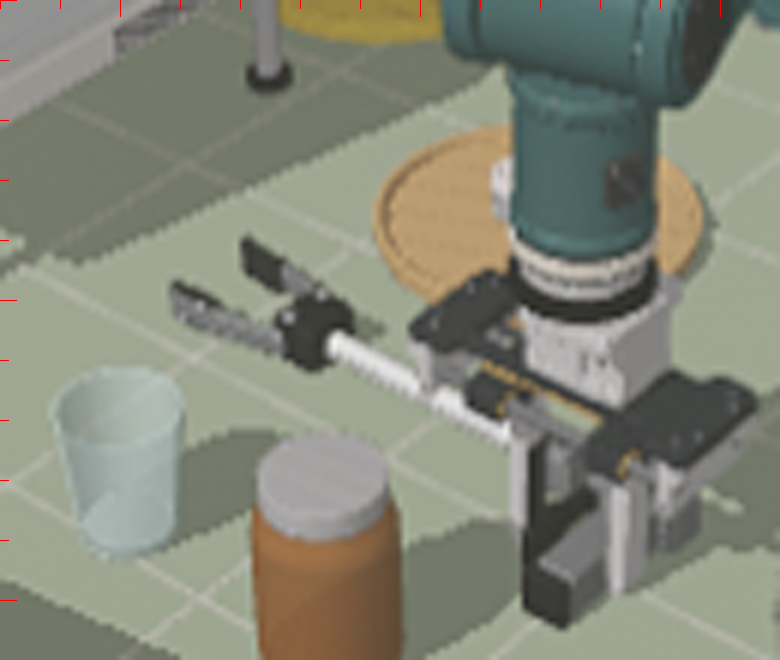

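Resting on the counter. Release gradually, then rise.

```bash
python3 -m handwheel '{"delta_pos":[[0,0,0],[0,0,0],[0,0,0],[0,0,0],[0,0,0],[0,0,0],[0,0,0],[0,0,0]],"rotation":[[0,0,0],[0,0,0],[0,0,0],[0,0,0],[0,0,0],[0,0,0],[0,0,0],[0,0,0]],"claw":[-0.18,-0.22,-0.26,-0.32,-0.45,-0.65,-0.85,-1]}'; python3 -m handwheel '{"delta_pos":[[0,0,0],[0,0,-5],[0,0,-15],[0,0,-30],[0,0,-40],[0,0,-50],[0,0,-40],[0,0,-10]],"rotation":[[0,0,0],[0,0,0],[0,0,0],[0,0,0],[0,0,0],[0,0,0],[0,0,0],[0,0,0]],"claw":[-1,-1,-1,-1,-1,-1,-1,-1]}'; python3 - <<'E'
from h import *
snap("scene","20"); crop("scene20",180,130,310,240,6,"c_s20"); snap("wrist","20"); snap("top","20")
E
```

```text
time: 26.65
tool_pos: [0.6446, 0.215, 0.0021]
ee_rot: [-3.142, -0.0, -1.571]
wrist_force: [-0.3, -0.6, 0.2]
width: 0.0926
time: 27.65
tool_pos: [0.6464, 0.2154, 0.198]
ee_rot: [-3.133, 0.002, -1.571]
wrist_force: [0.1, 0.6, 0.1]
width: 0.0942
```

View pics/scene20.png

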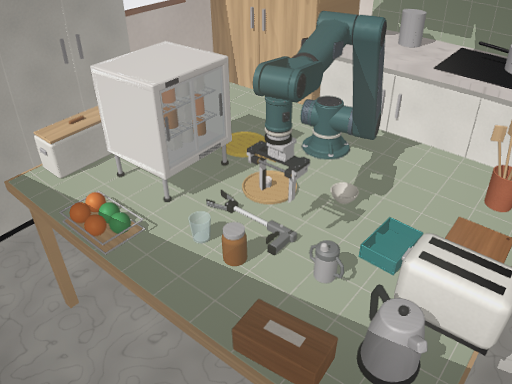

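View pics/wrist20.png

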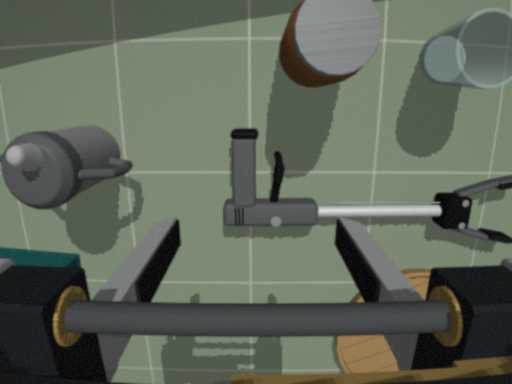

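View pics/top20.png

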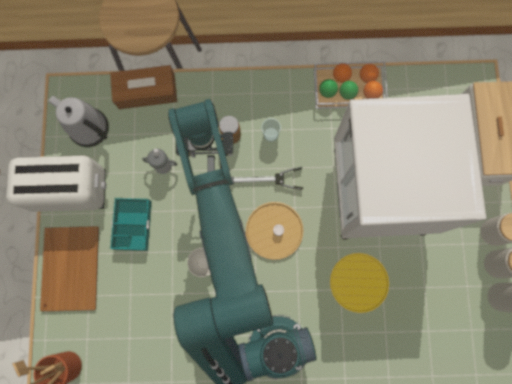

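```bash
python3 -m handwheel '{"delta_pos":[[-10,0,-20],[-20,0,-20],[-25,0,-20],[-25,0,-10],[-20,0,0],[-10,0,0],[0,0,0],[0,0,0]],"rotation":[[0,0,0],[0,0,0],[0,0,0],[0,0,0],[0,0,0],[0,0,0],[0,0,0],[0,0,0]],"claw":[-1,-1,-1,-1,-1,-1,-1,-1]}'; python3 - <<'E'
from h import *
np.set_printoptions(precision=4,suppress=True)
s=snap("scene","21"); crop("scene21",190,150,310,255,6,"c_s21"); t=snap("top","21")
a=load("top1")["color"].astype(int); d=np.abs(a-t["color"].astype(int)).sum(2)
for n,(x,y) in dict(bento=(131,225),sippy=(157,160),jar=(230,130),tumbler=(271,130),yellow=(360,282)).items(): print(n,d[y-15:y+15,x-15:x+15].mean())
im=s["color"]; b=load("scene1")["color"].astype(int); d=np.abs(b-im.astype(int)).sum(2)
for n,(x,y) in dict(bento=(392,245),sippy=(326,260),jar=(234,243),tumbler=(200,226),bowl=(345,193)).items(): print(n,d[y-15:y+15,x-15:x+15].mean())
print(np.abs(load("scene1")["color"].astype(int)[0:100,100:230]-im.astype(int)[0:100,100:230]).sum(2).mean())
E
```

```text
time: 28.8
tool_pos: [0.6447, 0.3242, 0.2614]
ee_rot: [3.141, -0.001, -1.572]
wrist_force: [-0.3, -0.8, 0.3]
width: 0.0937
bento 13.88111111111111
sippy 84.1288888888889
jar 19.092222222222222
tumbler 22.09888888888889
yellow 42.38666666666666
bento 10.983333333333333
sippy 15.436666666666667
jar 14.11
tumbler 16.743333333333332
bowl 21.194444444444443
37.61553846153846
```

View pics/c_s21.png

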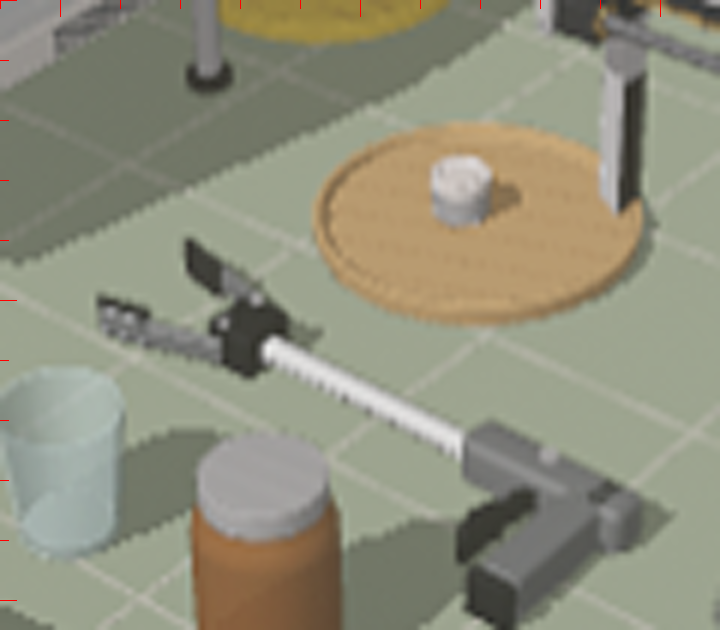

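```bash
python3 - <<'E'
from h import *
print(robot.get_obs()["qvel"]); print(robot.close_job())
E
```

```text
[-0.00189588 -0.00352814 -0.00403945  0.00252548  0.0001148  -0.00079144]
the job is handed in; nothing more can be done
None
```

The job is done and handed in at about 29 s of the 58 s allowed. The pot stands upright on the bamboo tray, and the reacher lies flat on the counter about where it began.

**What I did:**
- I took the reacher by grip and trigger, slid it under the fridge, squeezed the jaws on to the pot and pulled it out.
- I lifted the pot over the tray rim and lowered it in the jaws. Contact showed in the wrist force, which went from about -2 N to about 0 N.
- After opening the jaws, the pot still touched one of them. I shifted the reacher 7 mm sideways on the tray to free it before lifting away.
- I laid the reacher down in the open, released it and moved the arm clear.

**Last checks:**
- The final pictures show the pot upright, about 15 mm from the tray's centre.
- They also show the reacher flat and well clear of both the tray and the pot, and the arm touching nothing.
- The bento, sippy cup, date jar, tumbler and bowl look unmoved in the scene camera. In the top view the sippy cup's patch differed from the start; I put that down to the arm being in the way and did not check it further.

**What I could not confirm:**
- The jar lid under the fridge was not visible in any picture I took, so I could not check it directly.
- The scene camera read about 4 to 5 mm further out in x than the wrist camera, so I aimed using positions measured within a single camera.

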